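Tip a caddy of tins onto the sorting track of a tin rack

TASK

Put the tins away in the gravity tin rack with the caddy, which has a top handle for carrying and a rear bar for tipping: set it, loaded, level on the rack's feed shelf with its rear bar towards you and let go of it with all tins still inside. Then take it again by the rear bar and tip it forward little by little about its front edge, against the stop strip, so that the tins roll onto the track and sort themselves: the two short ones drop into the lane underneath, the tall one lodges across the pocket at the far end. Finally lower the empty caddy level onto the feed shelf and let go, without ever gripping or pushing the tins themselves or shifting the things that stand about.

Things in the scene. Friction and masses are not known exactly. Their poses are not given: they have to be found in the camera images.
- rack: Fixed tin rack, pale wood and aluminium, 417 mm long, 151 wide, 118 high at the feed end. Origin on the worktop under the centre of the feed shelf; x runs away from the robot, downhill: feed shelf at x -100 to 80 mm, stop strip 80 to 88, sloping track to 230, pocket 235 to 303 (floor at z 36; the tall tin's middle lies at x 269, z 65), end wall to 311 (its top at z 100).
- feed_shelf (a point): centre of the top of the level feed shelf, 103 mm above the worktop, rack's axes. It is 135 mm wide between side rails that rise 15 mm above it, open at the rear (-x); the caddy's origin comes here, or up to 30 mm nearer the robot. A cupboard cornice hangs 530 mm above the worktop, about 100 mm beyond caddy and shelf centre: carry low
- stop_strip (a point): foot of the stop strip, 80 mm along x from feed_shelf, level with the shelf: a bar across the shelf's far end, 5 mm higher than the shelf; the caddy's front lower edge bears and pivots against it
- track_opening (a point): middle of the opening in the track (which falls 10 degrees): 122 mm long, 97 wide, so a short tin (72 long) drops through and a tall one (112) rolls over it on the ledges
- short_lane (a point): middle of the return lane under the feed shelf; the lane runs under opening and shelf down towards the robot to a stop at the rack's x -100; the short tins end in it
- caddy: Grey-green steel caddy, 0.3 kg, loaded 0.8 kg; origin on its underside below the top handle, x to its open front, z up. Floor x -95 to +78 mm, 125 wide, 4 thick; side walls 36 high, rear wall 30, front open. A low ridge before each tin (2, 3.5, 5 mm high from front to rear) lets them go one by one, at tilts of about 0.4, 0.5 and 0.6 rad; at 0.78 rad it is empty.
- top_handle (a point): middle of the top handle, a wooden dowel 16 mm thick along the caddy's y, 117 mm free length, at x 0, z 90 of the caddy (the tins' tops are at z 62); the loaded caddy hangs nearly level from it
- front_edge (a point): middle of the caddy's front lower edge (x 78, z 0 of the caddy), the pivot for tipping. The rear bar is a like dowel (16 mm thick, 117 free, along y) at x -133, z 44 of the caddy, 211 mm behind this edge and 38 mm behind the rear wall. It turns between the finger pads, so the tool can stay upright while the bar is lifted on an arc about this edge
- short_tin_a: short tin with a green and white label, 57 mm thick, 72 long; origin at the middle of its base, z along its axis. The three tins lie across the caddy one behind the other, in any order
- short_tin_b: second short tin, the same. Tipped out faster than about 0.5 rad/s, the tins come all at once and may jam in the opening
- tall_tin: tall steel tin with a red and cream label, 57 mm thick, 112 long; origin on its axis 20 mm from its base, z along its axis
- short_tin_a_mid (a point): middle of the first short tin
- short_tin_b_mid (a point): middle of the second short tin
- tall_tin_mid (a point): a point on the tall tin's axis, 56 mm from either end: its middle
- honey_jar: bystander: jar of honey, origin under it
- pepper_mill: bystander: pepper mill, origin under it
- salt_shaker: bystander: salt shaker, origin under it
- green_cup: bystander: green cup, origin under it
- lemon: bystander: lemon, origin under it
- teaspoon: bystander: teaspoon, origin under it

How it is judged:
By the outcome, as a careful person would: the job done as asked, in the order asked, and still so for the second after the job is handed in, with the robot touching nothing.
It also fails if it takes over 61 s, if anything falls off the work surface, if the arm or the gripper's body presses on something with over 40 N, if the wrist force passes 120 N, or if a joint passes its speed limit or range.

ROBOT

A 7-joint arm with a two-finger parallel gripper is mounted at the origin on a cart in front of the work surface, level with it; the furniture and walls round the work are solid. World frame = base frame: x ahead of the robot, y to its left, z up, the work surface at z = 0. Lengths are in mm, angles in rad, forces in N, time in s.
With the tool pointing down it reaches from about 400 to 875 mm from the base axis. Payload 19.3 kg.
Tool frame: the origin (TCP) lies at the very end of the fingers, on their centre line; the grasp point (between the pads) lies 19 mm behind it; z points along the fingers, y is the direction in which the jaws open and shut (so a half turn about z gives the same grasp; the last joint's range is limited). The gripper opens to 85 mm and grips with 20 to 120 N. Pads are 22 mm wide; open, the fingers measure 114 mm over their backs; the gripper's body (76 mm by 85 mm) begins 54 mm behind the grasp point. The pads swing forward as they close: fully open they stand 13 mm farther back than shut.
Start: joints at [1.269, 0.521, -0.036, 1.599, 0.021, 1.021, -0.113], TCP at [143.553, -608.282, 231.291] pointing down, gripper open.
Joint ranges: [-2.91, 2.91], [-0.3, 2.13], [-1.5, 1.42], [0.17, 2.43], [-1.26, 4.41], [0.16, 1.93], [-2.52, 2.52]. Speed limits (rad/s): [1.89, 1.89, 2.39, 2.39, 3.01, 3.01, 3.01].

INTERFACE

Orientations are given as a unit quaternion [w, x, y, z].
In Python, from cell import robot gives the robot as it stands.
- The arm moves only by the tool drive_tool, never from a script. Its argument "motion" is text: rows parted by semicolons, each of 7 numbers parted by spaces: the shift along the world's x, y, z in units of 30 mm (1.0 is 30 mm), then the turn, a rotation vector about the world's x, y, z in units of 6 degrees (1.0 is 6 degrees), then the finger opening in mm, from 0 to 85.4. A call has 1 to 5 rows; each row shifts and turns the commanded pose from where the row before left it; what a row does not reach is not made up. A row lasts 1/10 s, in which the tool goes at most 50 mm and 8.59 degrees, less where a joint would pass 70% of its speed; a pose out of reach is approached as far as the arm can. A call is refused whole if a number of a shift passes 1 or a number of a turn 1, either way. A call with a gripper value outside its range is refused whole. The fingers move at their own pace and stop on an object; "squeeze" is the grip in N (left out, the last holds). Time passes only in rows, so rows that do not move let the fingers close. It gives the time, the measured TCP pose, the force and the opening at its end, in the units of the state.
- robot.read_state(): the state, without advancing time (a new reading comes with each control period).
- robot.snapshot(name): name is "scene" or "top"; returns a dict with "frame" (420x560x3 uint8, blue, green, red), "range_z" (420x560 float32, mm along the optical axis (not along the pixel's ray), 0 where there is no reading), "mtx" (3x3 intrinsics, pixels), "xyz" and "attitude" of the camera in the world. Camera axes: x right, y up, looking along -z (the intrinsics and any distortion apply to the point x, -y, -z); pixel columns grow to the right and rows downward; lengths in mm; the calibration is good to about 2 mm. A picture is of the moment at which its call begins.
- robot.close_job(): hands the job in, once; it reports no verdict.
Trained networks look in a picture, given as the dict that the camera call returned (one of the last four; its "shot" number tells which), for a name from the list of things; names that differ only in an ending like _2 or _b are one class to them, and where a whole thing is asked for, a point or a joint stands for the part that bears it (a point fixed in the world has none). Each returns a list of dicts, best first, with "p" (0 to 1); they miss things now and then, are a little off and sometimes report something else, mostly with a low value. They report only what shows in the picture. A call takes as long as a camera call.
- robot.find_in(picture, query): "pixel" ([column, row] in pixels, amid what is visible of it).
- robot.cut_out(picture, query): "pixels" (420x560 bool, what is visible of it) and "pixel" ([column, row] in pixels, amid what is visible of it).
- robot.landmark_of(picture, query): "pixel" ([column, row] in pixels: a listed point, or the origin of a listed thing).
The state is a dict: "t": time; "qpos": joint angles; "qd": joint speeds; "tau": joint torques, N m; "position": TCP position; "eef_rot": TCP orientation; "contact_force": force on the tool from outside, world axes, zero at the start; "torque": the same for the moment, N m; "gripper_width": opening from 0.0 (shut) to 1.0 (fully open).
Only numpy, scipy, OpenCV 4.12 (cv2) and the standard library are available. Lean on these libraries where they do the work, as an engineer would, in place of code of your own. Each camera call takes 0.05 s, during which the arm holds its last target. There are 200 camera calls.

## Working session

There is one attempt and no reset: what is moved stays moved. The work goes in short steps, Python scripts to look and compute and a tool call to move; the robot and the scene stay as the last step left them, time stands still between calls to the robot, and variables do not carry over. Pictures are saved under pics/ and viewed, about 8 in all and at most 12, crops included, and the job is handed in when it is done.

Besides the shell and the picture viewer there is one more tool, called after "Request:" by a JSON object that holds its "fn" and its "kwargs", one argument or row to a line. drive_tool: Moves the arm, as the interface text tells. Its arguments: {"type":"object","properties":{"motion":{"type":"string"},"squeeze":{"type":"number"}},"required":["motion"]}

```bash
mkdir -p pics; cat > h.py <<'E'
import numpy as np, cv2
from scipy.spatial.transform import Rotation as R
from cell import robot
def rot(a):
    a=np.array(a,float)
    return a if a.shape==(3,3) else R.from_quat(a,scalar_first=True).as_matrix()
def cloud(s):
    z=s["range_z"].astype(float);K=np.array(s["mtx"]);v,u=np.indices(z.shape)
    p=np.stack([(u-K[0,2])/K[0,0]*z,-(v-K[1,2])/K[1,1]*z,-z],-1)
    w=p@rot(s["attitude"]).T+np.array(s["xyz"]);w[z<=0]=np.nan
    return w
def proj(s,p):
    c=(np.array(p)-np.array(s["xyz"]))@rot(s["attitude"]);K=np.array(s["mtx"])
    return K[0,2]-K[0,0]*c[0]/c[2],K[1,2]+K[1,1]*c[1]/c[2]
def ray(s,px):
    K=np.array(s["mtx"]);d=np.array([(px[0]-K[0,2])/K[0,0],-(px[1]-K[1,2])/K[1,1],-1]);return rot(s["attitude"])@d
def atz(s,px,z):
    d=ray(s,px);o=np.array(s["xyz"]);return o+d*(z-o[2])/d[2]
E
python3 - <<'E'
from h import *
np.set_printoptions(precision=2,suppress=True)
st=robot.read_state();print(st)
ims=[]
for n in ["scene","top"]:
    s=robot.snapshot(n);ims.append(s["frame"]);print(n,s.keys(),s["xyz"],s["attitude"],s["mtx"])
    cv2.imwrite(f"pics/{n}0.png",s["frame"]);W=cloud(s)
    for q in ["caddy","top_handle","front_edge","feed_shelf","stop_strip","rack","track_opening","short_tin_a_mid","tall_tin_mid","honey_jar","pepper_mill","salt_shaker","green_cup","lemon","teaspoon"]:
        for d in robot.landmark_of(s,q)[:3]:
            c,r=np.array(d["pixel"]).round().astype(int)
            print(q,round(d["p"],2),np.round(d["pixel"],1),W[r,c] if 0<=r<420 and 0<=c<560 else None)
E
```

```text
{'t': 0.0, 'qpos': array([ 1.27,  0.52, -0.04,  1.6 ,  0.02,  1.02, -0.11]), 'qd': array([-0.,  0.,  0., -0.,  0., -0.,  0.]), 'tau': array([  0.  , -92.71,   1.98, -36.99,   0.02,   0.01,   0.  ]), 'position': array([ 143.44, -607.99,  230.74]), 'eef_rot': array([-0.  ,  0.99,  0.12, -0.  ]), 'contact_force': array([-0.33, -0.  ,  0.58]), 'torque': array([ 0.02, -0.  ,  0.  ]), 'gripper_width': 0.999737617443084}
scene dict_keys(['frame', 'range_z', 'mtx', 'xyz', 'attitude', 'shot']) [180.4  298.09 954.33] [-0.41 -0.11  0.23  0.88] [[460.18   0.   273.01]
 [  0.   460.18 214.46]
 [  0.     0.     1.  ]]
caddy 0.64 [250.6 303.8] [438.01 146.74  55.75]
top_handle 0.95 [248.9 285.9] [457.62 133.97  96.27]
feed_shelf 0.89 [338.3 180.2] [ 524.15 -168.59  103.2 ]
feed_shelf 0.36 [203.2 365.3] [415.37 290.07   2.73]
feed_shelf 0.35 [280.8 141.9] [ 724.7  -173.69   36.88]
stop_strip 0.96 [310.4 158.5] [ 605.91 -158.37  107.87]
rack 0.9 [333.6 198.8] [ 493.74 -127.72  104.02]
rack 0.7 [231.4 233. ] [600.88  76.42  36.44]
track_opening 0.61 [280.3 142.8] [ 722.86 -168.86   38.63]
short_tin_a_
[... 1104 characters left out ...]
1 -156.14  109.37]
rack 0.72 [342.5 219.5] [ 521.46 -161.13  105.14]
track_opening 0.64 [331.6 155.9] [ 715.63 -149.66   36.27]
short_tin_a_mid 0.89 [235.2 250.3] [450.79 128.9   59.88]
tall_tin_mid 0.57 [237.6 226.1] [516.8  120.19  59.13]
honey_jar 0.75 [234.3 166.8] [670.79 124.42 112.73]
pepper_mill 0.77 [262.2 168.7] [676.33  51.25  59.83]
salt_shaker 0.52 [257.1 191.1] [610.51  65.33  76.84]
green_cup 0.59 [182.9 228.2] [520.23 283.34   8.67]
lemon 0.73 [380.2 236.6] [ 478.5  -272.13   48.44]
lemon 0.41 [258.6 193.6] [608.16  61.57  43.37]
lemon 0.2 [242.4 223.1] [524.84 109.02  59.53]
teaspoon 0.82 [183.3 266.3] [411.69 282.22   9.25]
teaspoon 0.38 [231.6 247.8] [454.01 132.83  98.45]
```

```bash
python3 - <<'E'
import cv2
a=cv2.imread("pics/scene0.png")[100:400,120:460];b=cv2.imread("pics/top0.png")[90:320,140:440]
cv2.imwrite("pics/a.png",cv2.resize(a,(680,600)));cv2.imwrite("pics/b.png",cv2.resize(b,(780,598)))
E
```

```text
(no output)
```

View pics/a.png

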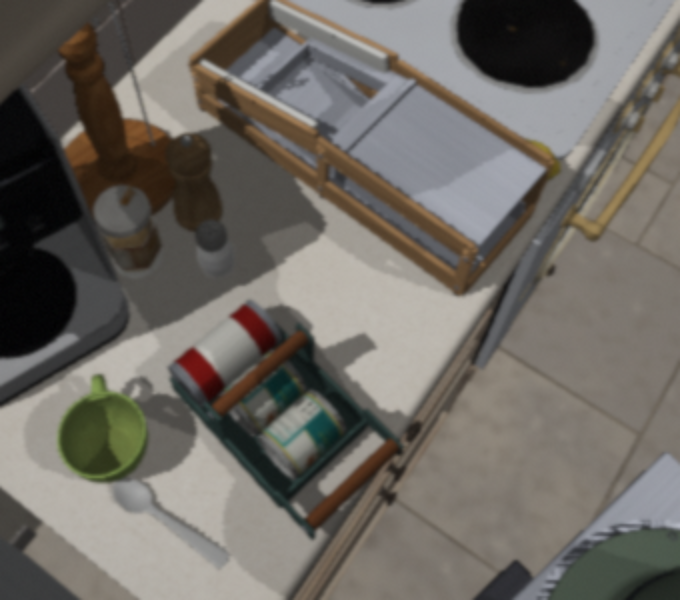

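View pics/b.png

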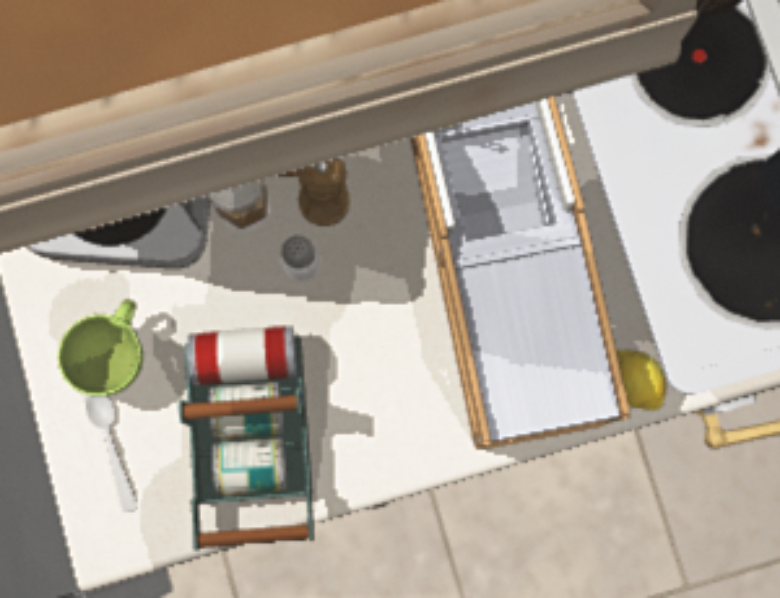

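The scene view shows the caddy (front tall red tin, then two short tins) at about pixel (250,290), and the rack upper right with its shelf at (338,180). The top view shows the caddy yawed slightly and the rack yawed about 10°. The lemon stands by the rack's right rear corner, and the cup and spoon are left of the caddy.

```bash
cat >> h.py <<'E'
def line(P):
    m=np.median(P,0);u,s,v=np.linalg.svd(P-m);d=v[0]*np.sign(v[0][1]);t=(P-m)@d
    return m,d,t.min(),t.max(),m+d*(t.min()+t.max())/2
E
python3 - <<'E'
from h import *
np.set_printoptions(precision=1,suppress=True)
for n in ["scene","top"]:
    s=robot.snapshot(n);W=cloud(s);f=cv2.cvtColor(s["frame"],cv2.COLOR_BGR2HSV)
    P=W.reshape(-1,3)
    x,y,z=P.T
    print(n)
    for nm,(x0,x1,y0,y1,z0,z1) in {"handle":(435,480,60,210,84,106),"bar":(290,345,60,220,36,60),"shelf":(430,590,-220,-120,98,110)}.items():
        k=(x>x0)&(x<x1)&(y>y0)&(y<y1)&(z>z0)&(z<z1)
        Q=P[k]; 
        if nm=="shelf": print(nm,len(Q),np.median(Q,0));continue
        m,d,a,b,c=line(Q);print(nm,len(Q),"yaw",np.degrees(np.arctan2(-d[0],d[1])),"mid",c,"len",b-a,"ztop",np.percentile(Q[:,2],[50,90,98]),"tilt",np.degrees(np.arcsin(d[2])))
    # rails: z 112..124 in rack region
    k=(x>400)&(x<620)&(y>-290)&(y<-60)&(z>112)&(z<126);Q=P[k];print("rail pts",len(Q))
    yaw=np.radians(10)
    for it in range(4):
        v=-np.sin(yaw)*Q[:,0]+np.cos(yaw)*Q[:,1];u=np.cos(yaw)*Q[:,0]+np.sin(yaw)*Q[:,1]
        mid=(np.percentile(v,2)+np.percentile(v,98))/2
        fits=[np.polyfit(u[g],v[g],1) for g in (v<mid-40,v>mid+40)]
        yaw+=np.mean([np.arctan(q[0]) for q in fits])
    vl,vr=np.median(v[v<mid-40]),np.median(v[v>mid+40])
    vc=(vl+vr)/2; print("rack yaw",np.degrees(yaw),[np.degrees(q[0]) for q in fits],"v rails",vl,vr,"u range",u.min(),np.percentile(u,2))
    # shelf profile along u in central strip: strip step
    V=-np.sin(yaw)*x+np.cos(yaw)*y;U=np.cos(yaw)*x+np.sin(yaw)*y
    k=(abs(V-vc)<50)&(z>60)&(z<125)
    for u0 in range(int(u.min())-10,int(u.min())+260,6):
        kk=k&(U>=u0)&(U<u0+6)
        if kk.sum(): print((u0,round(float(np.median(z[kk])),1)),end=" ")
    print()
    rails=Q
    st=robot.landmark_of(s,"stop_strip");fs=robot.landmark_of(s,"feed_shelf")
    for nm,d,zz in(("strip",st,103),("shelf",fs,103)):
        p=atz(s,d[0]["pixel"],zz);print(nm,p,"u,v",np.cos(yaw)*p[0]+np.sin(yaw)*p[1],-np.sin(yaw)*p[0]+np.cos(yaw)*p[1])
    # cornice
    k=(z>450)&(z<600)&(y>-400)&(y<350);Q=P[k]
    if k.sum():print("cornice xmin near y130,-170",[np.percentile(Q[abs(Q[:,1]-yy)<40][:,0],1) for yy in(130,-170) if (abs(Q[:,1]-yy)<40).any()],Q[:,2].min())
E
```

```text
scene
handle 551 yaw 3.0702787389636166 mid [455.1 132.6  97.5] len 126.42720955733364 ztop [ 97.5 100.4 102. ] tilt -0.14510275439220163
bar 606 yaw 2.470179605043166 mid [324.1 123.9  51.6] len 127.82457078223975 ztop [51.6 54.7 56.5] tilt 0.13883755192368194
shelf 2743 [ 507.1 -169.3  104.1]
rail pts 768
rack yaw 9.910005290312109 [np.float64(0.057704189247607646), np.float64(-0.0577041903386137)] v rails -328.6109408208109 -186.09070802517576 u range 384.8280571276391 389.57914645673225
(386, 103.6) (392, 104.4) (398, 104.1) (404, 104.5) (410, 104.0) (416, 104.4) (422, 104.5) (428, 104.1) (434, 104.1) (440, 104.1) (446, 104.3) (452, 104.0) (458, 104.1) (464, 104.1) (470, 104.2) (476, 104.2) (482, 104.1) (488, 104.0) (494, 103.8) (500, 103.9) (506, 104.1) (512, 104.3) (518, 104.0) (524, 104.2) (530, 104.3) (536, 103.9) (542, 104.5) (548, 104.3) (554, 104.2) (560, 104.3) (566, 107.3) (572, 108.6) (578, 103.5) (584, 101.9) (590, 100.7) (596, 98.9) (602, 97.3) (608, 98.0) (614, 95.5) (620, 89.8) (626, 85.9) (632, 78.3) (638, 87.5) 
strip [ 616.5 -166.1  103. ] u,v 578.7054467698351 -
[... 753 characters left out ...]
.1) (440, 102.9) (446, 102.9) (452, 102.7) (458, 102.9) (464, 103.0) (470, 102.6) (476, 102.6) (482, 102.7) (488, 103.1) (494, 102.9) (500, 102.8) (506, 103.0) (512, 102.1) (518, 103.0) (524, 103.5) (530, 103.1) (536, 102.6) (542, 102.8) (548, 102.3) (554, 102.9) (560, 102.6) (566, 103.1) (572, 107.4) (578, 104.2) (584, 101.1) (590, 100.4) (596, 99.1) (602, 96.5) (608, 87.5) (614, 89.0) (620, 86.5) (626, 85.9) (632, 87.9) (638, 87.9) (644, 87.0) 
strip [ 605.8 -150.1  103. ] u,v 571.6950067925264 -250.37898215811435
shelf [ 521.  -179.2  103. ] u,v 483.2526632298617 -264.7387870234167
cornice xmin near y130,-170 [np.float64(553.4481717078986), np.float64(633.4184604863741)] 532.5290111356024
```

Request:
{"fn": "drive_tool", "kwargs": {
  "motion": "0.96 0.86 0 0 0 0.5 85;0.96 0.86 0 0 0 0.5 85;0.96 0.86 0 0 0 0.5 85;0.96 0.86 0 0 0 0.5 85;0.96 0.86 0 0 0 0.5 85",
  "squeeze": 60
}}

```text
t: 2.4
position: [288.6, -478.2, 231.4]
eef_rot: [0.0, 0.969, 0.245, 0.0]
contact_force: [0.5, -0.9, -0.2]
gripper_width: 0.997
```

Request:
{"fn": "drive_tool", "kwargs": {
  "motion": "0.96 0.86 0 0 0 0.5 85;0.96 0.86 0 0 0 0.5 85;0.96 0.86 0 0 0 0.5 85;0.96 0.86 0 0 0 0.5 85;0.96 0.86 0 0 0 0.5 85"
}}

```text
t: 2.9
position: [432.6, -349.1, 231.5]
eef_rot: [0.0, 0.929, 0.37, 0.0]
contact_force: [0.8, -0.7, 0.5]
gripper_width: 0.996
```

Request:
{"fn": "drive_tool", "kwargs": {
  "motion": "0.1 1 0 0 0 0.5 85;0.1 1 0 0 0 0.5 85;0.1 1 0 0 0 0.5 85;0.1 1 0 0 0 0.5 85;0.1 1 0 0 0 0.5 85"
}}

```text
t: 3.4
position: [446.6, -199.1, 231.4]
eef_rot: [0.0, 0.873, 0.488, 0.0]
contact_force: [-0.1, 0.2, -0.4]
gripper_width: 0.998
```

Request:
{"fn": "drive_tool", "kwargs": {
  "motion": "0 1 0 0 0 0.5 85;0 1 0 0 0 0.5 85;0 1 0 0 0 0.5 85;0 1 0 0 0 0.5 85;0 1 0 0 0 0.5 85"
}}

```text
t: 3.9
position: [446.5, -49.2, 231.5]
eef_rot: [0.0, 0.802, 0.598, 0.0]
contact_force: [0.5, -0.3, 0.2]
gripper_width: 0.996
```

Request:
{"fn": "drive_tool", "kwargs": {
  "motion": "0.1 1 0 0 0 0.54 85;0.1 1 0 0 0 0.54 85;0.1 1 0 0 0 0.54 85;0.1 1 -0.3 0 0 0.54 85;0.02 1 -0.5 0 0 0.54 85"
}}

```text
t: 4.4
position: [459.8, 101.0, 207.7]
eef_rot: [0.001, 0.71, 0.705, 0.001]
contact_force: [0.9, 0.3, 0.0]
gripper_width: 0.995
```

Request:
{"fn": "drive_tool", "kwargs": {
  "motion": "0 1 -0.6 0 0 0.54 85;0 0 -1 0 0 0 85;0 0 0 0 0 0 85"
}}

```text
t: 4.7
position: [457.5, 129.8, 156.9]
eef_rot: [-0.001, 0.69, 0.724, -0.002]
contact_force: [-0.9, -0.8, 0.3]
gripper_width: 0.994
```

```bash
python3 - <<'E'
from h import *
s=robot.snapshot("scene");st=robot.read_state();print(st["position"],st["eef_rot"],st["t"])
f=s["frame"].copy()
c,sn=np.cos(.049),np.sin(.049)
def cad(p):return np.array([459+p[0]*c-p[1]*sn,132+p[0]*sn+p[1]*c,p[2]])
for p in [(0,58,90),(0,-58,90),(-133,58,44),(-133,-58,44),(78,62,0),(78,-62,0),(-95,62,0),(-95,-62,0)]:
    cv2.circle(f,tuple(int(round(v*8)) for v in proj(s,cad(p))),16,(0,0,255),-1,shift=3)
y=np.radians(9.8);F=np.array([525.6,-169.8,103])
for p in [(80,67,0),(80,-67,0),(-100,67,0),(-100,-67,0),(0,75,15),(0,-75,15)]:
    q=F+np.array([p[0]*np.cos(y)-p[1]*np.sin(y),p[0]*np.sin(y)+p[1]*np.cos(y),p[2]])
    cv2.circle(f,tuple(int(round(v*8)) for v in proj(s,q)),16,(255,0,255),-1,shift=3)
cv2.imwrite("pics/c.png",cv2.resize(f[100:400,150:450],(600,600),interpolation=cv2.INTER_CUBIC))
E
```

```text
[458.3364724  129.48089923 158.60193752] [-0.00075551  0.68998894  0.72381845 -0.00124067] 4.75
```

View pics/c.png

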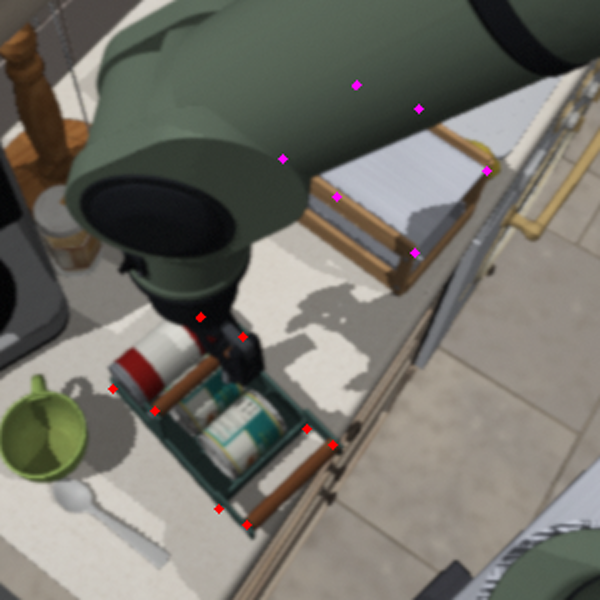

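The overlay fits: handle ends at (155,411), bar ends at (247,524) and (333,446), and the gripper is centred over the handle. Next I descend and grip.

Request:
{"fn": "drive_tool", "kwargs": {
  "motion": "0.02 0.07 -0.9 0 0 0 85;0 0 -0.9 0 0 0 85;0 0 -0.7 0 0 0 85;0 0 -0.35 0 0 0 85;0 0 0 0 0 0 60"
}}

```text
t: 5.25
position: [459.9, 131.3, 73.9]
eef_rot: [0.0, 0.69, 0.723, -0.0]
contact_force: [0.4, -0.0, 0.4]
gripper_width: 0.849
```

Request:
{"fn": "drive_tool", "kwargs": {
  "motion": "0 0 0 0 0 0 0;0 0 0 0 0 0 0;0 0 0 0 0 0 0;0 0 0 0 0 0 0;0 0 0 0 0 0 0",
  "squeeze": 60
}}

```text
t: 5.75
position: [459.8, 131.7, 74.5]
eef_rot: [0.0, 0.69, 0.724, 0.0]
contact_force: [-3.9, -2.8, 14.1]
gripper_width: 0.164
```

Request:
{"fn": "drive_tool", "kwargs": {
  "motion": "0 0 0.15 0 0 0 0;0 0 0.3 0 0 0 0;0 0 0.5 0 0 0 0;0 0 0.6 0 0 0 0;0 0 0.6 0 0 0 0"
}}

```text
t: 6.25
position: [459.4, 131.8, 139.3]
eef_rot: [-0.0, 0.69, 0.724, -0.0]
contact_force: [1.0, -0.0, -9.0]
gripper_width: 0.163
```

Request:
{"fn": "drive_tool", "kwargs": {
  "motion": "0 0 0.6 0 0 0 0;0 0 0.6 0 0 0 0;0 0 0.6 0 0 0 0;0 0 0.6 0 0 0 0;0 0 0.3 0 0 0 0"
}}

```text
t: 6.75
position: [459.8, 131.9, 220.9]
eef_rot: [0.0, 0.69, 0.724, 0.001]
contact_force: [0.6, 0.4, -9.2]
gripper_width: 0.159
```

```bash
python3 - <<'E'
from h import *
np.set_printoptions(precision=1,suppress=True)
st=robot.read_state();print(st["position"],st["contact_force"],st["torque"])
s=robot.snapshot("scene");cv2.imwrite("pics/d.png",cv2.resize(s["frame"][80:380,100:440],(680,600)))
E
```

```text
[459.8 131.9 220.9] [ 0.6  0.4 -9.2] [ 0.  -0.1 -0.1]
```

View pics/d.png

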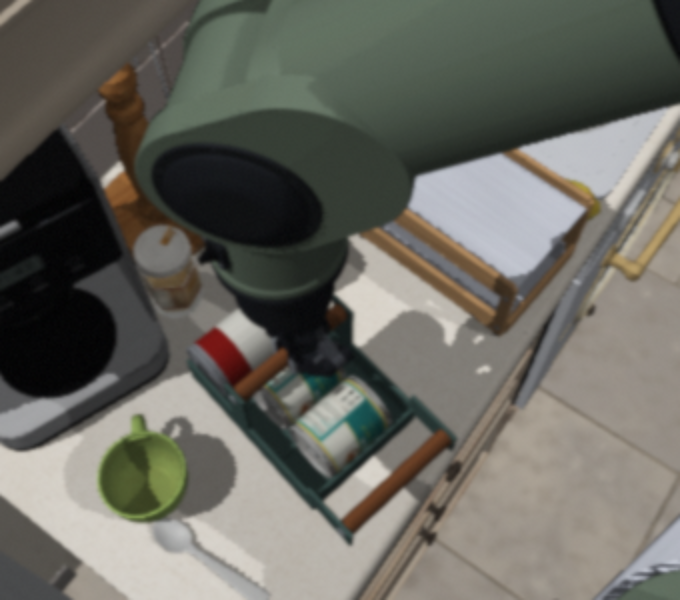

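All three tins lie in the lifted caddy, level, with the tool at the handle's middle (320,345). Now I carry it over the shelf.

Request:
{"fn": "drive_tool", "kwargs": {
  "motion": "0.12 -0.3 0 0 0 0.08 0;0.12 -0.5 0 0 0 0.08 0;0.12 -0.8 0 0 0 0.08 0;0.12 -0.8 0 0 0 0.08 0;0.12 -0.8 0 0 0 0.08 0"
}}

```text
t: 7.3
position: [477.4, 34.0, 218.2]
eef_rot: [-0.001, 0.675, 0.738, -0.001]
contact_force: [1.4, 0.3, -9.0]
gripper_width: 0.163
```

Request:
{"fn": "drive_tool", "kwargs": {
  "motion": "0.12 -0.8 0 0 0 0.08 0;0.12 -0.8 0 0 0 0.08 0;0.12 -0.8 0 0 0 0.08 0;0.12 -0.8 0 0 0 0.08 0;0.12 -0.8 0 0 0 0.08 0"
}}

```text
t: 7.8
position: [495.2, -86.0, 218.2]
eef_rot: [-0.001, 0.659, 0.752, -0.001]
contact_force: [0.9, -0.3, -8.5]
gripper_width: 0.162
```

Request:
{"fn": "drive_tool", "kwargs": {
  "motion": "0.12 -0.8 0 0 0 0.08 0;0.12 -0.8 0 0 0 0.08 0;0.12 -0.6 0 0 0 0.08 0;0.12 -0.4 0 0 0 0.08 0;0.12 -0.32 0 0 0 0.05 0"
}}

```text
t: 8.3
position: [513.5, -172.8, 218.5]
eef_rot: [-0.001, 0.645, 0.765, -0.0]
contact_force: [-0.7, 1.2, -8.3]
gripper_width: 0.161
```

Request:
{"fn": "drive_tool", "kwargs": {
  "motion": "0 0 0 0 0 0 0;0 0 0 0 0 0 0;0 0 0 0 0 0 0"
}}

```text
t: 8.6
position: [513.7, -170.8, 219.2]
eef_rot: [-0.0, 0.644, 0.765, 0.0]
contact_force: [-0.3, 0.6, -8.6]
gripper_width: 0.165
```

```bash
cat > lk.py <<'E'
from h import *
np.set_printoptions(precision=1,suppress=True)
Y=np.radians(9.8);F=np.array([525.6,-169.8,103]);C,S=np.cos(Y),np.sin(Y)
def torack(P):
    d=P-F;return np.stack([d[...,0]*C+d[...,1]*S,-d[...,0]*S+d[...,1]*C,d[...,2]],-1)
def barfit(s,lo=(-190,-90,20),hi=(-100,90,140)):
    f=cv2.cvtColor(s["frame"],cv2.COLOR_BGR2HSV);q=torack(cloud(s))
    k=(f[...,0]<14)&(f[...,1]>110)&np.all((q>lo)&(q<hi),-1)
    P=q[k]
    if len(P)<30:return len(P)
    m,d,a,b,c=line(P);g=np.abs((P-m)@d)<70;m,d,a,b,c=line(P[g])
    return len(P),"mid",c,"yaw",np.degrees(np.arctan2(-d[0],d[1])),"len",b-a,"roll",np.degrees(np.arcsin(d[2]))
E
python3 - <<'E'
from lk import *
st=robot.read_state();print(st["t"],st["position"],torack(st["position"]),st["eef_rot"],st["contact_force"])
for n in("scene","top"):
    s=robot.snapshot(n);print(n,barfit(s));cv2.imwrite(f"pics/e{n}.png",s["frame"])
a=cv2.imread("pics/escene.png")[60:360,160:560];b=cv2.imread("pics/etop.png")[110:310,250:450]
cv2.imwrite("pics/e.png",np.hstack([cv2.resize(a,(533,400)),cv2.resize(b,(267,267))[:267] if 0 else cv2.copyMakeBorder(cv2.resize(b,(267,267)),0,133,0,0,0)]))
E
```

```text
8.6 [ 513.7 -170.8  219.2] [-11.9   1.  116.2] [-0.   0.6  0.8  0. ] [-0.3  0.6 -8.6]
scene (342, 'mid', array([-146. ,    0.2,   92.2]), 'yaw', np.float64(0.3013375525242833), 'len', np.float64(115.51763844212579), 'roll', np.float64(0.4915732728407377))
top (170, 'mid', array([-143.7,   22.1,   90.2]), 'yaw', np.float64(0.07866401539857167), 'len', np.float64(73.7575780619905), 'roll', np.float64(-0.08991192331373854))
```

View pics/e.png

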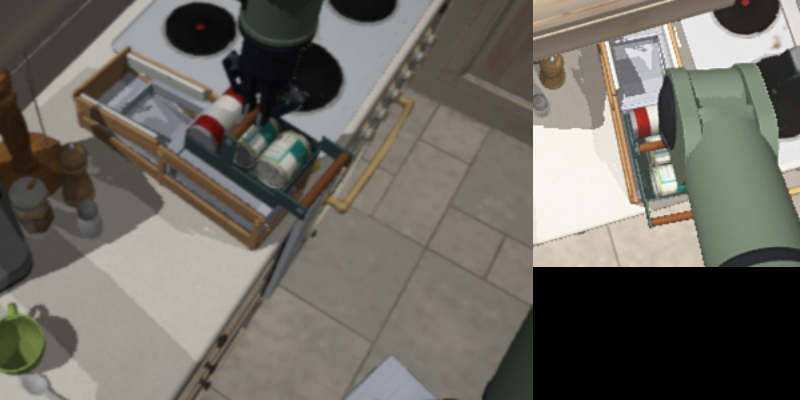

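The picture shows the caddy over the shelf, aligned with the rack, with three tins in place. The bar fit agrees: rack y is about 0, yaw 0.3°, level. Lowering.

Request:
{"fn": "drive_tool", "kwargs": {
  "motion": "0 0 -0.3 0 0 0 0;0 0 -0.4 0 0 0 0;0 0 -0.3 0 0 0 0;0 0 -0.2 0 0 0 0;0 0 -0.1 0 0 0 0"
}}

```text
t: 9.2
position: [513.5, -171.6, 179.3]
eef_rot: [-0.001, 0.645, 0.765, -0.0]
contact_force: [-0.6, -0.4, -9.2]
gripper_width: 0.162
```

Request:
{"fn": "drive_tool", "kwargs": {
  "motion": "0 0 -0.05 0 0 0 0;0 0 -0.04 0 0 0 0;0 0 0 0 0 0 0"
}}

```text
t: 9.5
position: [514.2, -171.7, 177.9]
eef_rot: [0.0, 0.644, 0.765, 0.0]
contact_force: [0.2, -0.3, -5.8]
gripper_width: 0.158
```

Contact is beginning (the load fell from 9.2 to 5.8 N). I'll ease it down.

Request:
{"fn": "drive_tool", "kwargs": {
  "motion": "0 0 -0.04 0 0 0 0;0 0 -0.04 0 0 0 0;0 0 0 0 0 0 0"
}}

```text
t: 9.8
position: [514.6, -171.7, 177.5]
eef_rot: [0.001, 0.645, 0.765, 0.0]
contact_force: [-9.3, 4.3, 30.8]
gripper_width: 0.163
```

Request:
{"fn": "drive_tool", "kwargs": {
  "motion": "0 0 0.04 0 0 0 0;0 0 0 0 0 0 30;0 0 0 0 0 0 60;0 0 0 0 0 0 85;0 0 0 0 0 0 85"
}}

```text
t: 10.3
position: [513.7, -171.9, 176.3]
eef_rot: [-0.0, 0.645, 0.765, -0.0]
contact_force: [-0.0, -0.3, -0.7]
gripper_width: 0.837
```

Request:
{"fn": "drive_tool", "kwargs": {
  "motion": "0 0 0.1 0 0 0 85;0 0 0.4 0 0 0 85;0 0 0.8 0 0 0 85;0 0 1 0 0 0 85;0 0 0 0 0 0 85"
}}

```text
t: 10.8
position: [515.4, -171.9, 249.6]
eef_rot: [0.003, 0.645, 0.765, 0.001]
contact_force: [0.7, 0.6, -0.4]
gripper_width: 0.997
```

```bash
python3 - <<'E'
from lk import *
st=robot.read_state();print(st["t"],st["position"],torack(st["position"]),st["gripper_width"],st["contact_force"])
for n in("scene","top"):
    s=robot.snapshot(n);print(n,barfit(s));cv2.imwrite(f"pics/f{n}.png",s["frame"])
E
```

```text
10.8 [ 515.4 -171.9  249.6] [-10.4  -0.3 146.6] 0.9971884612590851 [ 0.7  0.6 -0.4]
scene (330, 'mid', array([-145.7,   -1.4,   52. ]), 'yaw', np.float64(0.15103656242749514), 'len', np.float64(117.39228572695652), 'roll', np.float64(0.5976768410589318))
top (172, 'mid', array([-143.4,   17.1,   50.8]), 'yaw', np.float64(0.27228775275773165), 'len', np.float64(82.38443837726004), 'roll', np.float64(0.32078533168293494))
```

The caddy rests level on the shelf: the bar is at rack x about -144.5, z 44, yaw about 0.2°. Next I move back to the rear bar with the fingers part closed, so that the front finger clears the rear wall.

Request:
{"fn": "drive_tool", "kwargs": {
  "motion": "-0.88 -0.15 0 0 0 0 50;-0.88 -0.15 0 0 0 0 34;-0.88 -0.15 0 0 0 0 34;-0.88 -0.15 0 0 0 0 34;-0.88 -0.16 0 0 0 0 34"
}}

```text
t: 11.4
position: [380.3, -194.5, 244.8]
eef_rot: [-0.001, 0.644, 0.765, -0.0]
contact_force: [0.4, 0.4, -0.8]
gripper_width: 0.397
```

Request:
{"fn": "drive_tool", "kwargs": {
  "motion": "0 0 -0.6 0 0 0 34;0 0 -0.6 0 0 0 34;0 0 0 0 0 0 34"
}}

```text
t: 11.7
position: [380.4, -194.2, 207.7]
eef_rot: [-0.002, 0.645, 0.765, -0.0]
contact_force: [-0.5, -0.2, 1.0]
gripper_width: 0.403
```

```bash
python3 - <<'E'
from lk import *
st=robot.read_state();print(st["t"],st["position"],torack(st["position"]),st["eef_rot"],st["gripper_width"])
s=robot.snapshot("top");print(barfit(s));cv2.imwrite("pics/gt.png",s["frame"])
s=robot.snapshot("scene");print(barfit(s))
cv2.imwrite("pics/g.png",cv2.resize(s["frame"][60:300,200:500],(750,600)))
E
```

```text
11.7 [ 380.4 -194.2  207.7] [-147.2    0.7  104.7] [-0.   0.6  0.8 -0. ] 0.4032167153927724
(110, 'mid', array([-143.4,   32.7,   50.4]), 'yaw', np.float64(0.7667689972135657), 'len', np.float64(52.917911587369), 'roll', np.float64(0.5244993656023585))
(325, 'mid', array([-145.7,   -1.2,   51.8]), 'yaw', np.float64(0.41919467100962765), 'len', np.float64(116.63897741035314), 'roll', np.float64(0.40808465049023))
```

View pics/g.png

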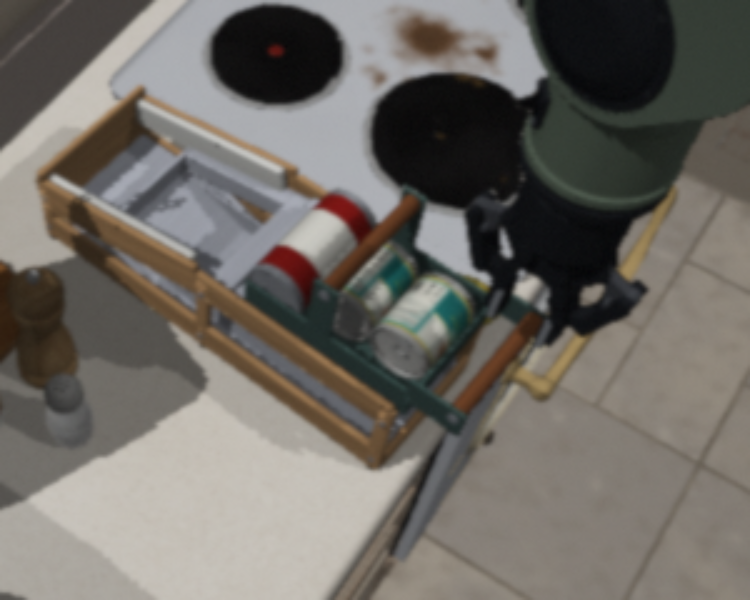

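The caddy sits on the shelf between the rails with all three tins inside. The fingers are above the bar's middle, around (545,310). Descending and gripping the bar.

Request:
{"fn": "drive_tool", "kwargs": {
  "motion": "0.09 0 -0.8 0 0 0 34;0 0 -0.7 0 0 0 34;0 0 -0.6 0 0 0 34;0 0 -0.36 0 0 0 34;0 0 0 0 0 0 34"
}}

```text
t: 12.3
position: [384.3, -194.4, 135.1]
eef_rot: [-0.001, 0.644, 0.765, -0.0]
contact_force: [0.4, -0.2, 1.2]
gripper_width: 0.394
```

Request:
{"fn": "drive_tool", "kwargs": {
  "motion": "0 0 0 0 0 0 20;0 0 0 0 0 0 0;0 0 0 0 0 0 0;0 0 0 0 0 0 0;0 0 0 0 0 0 0",
  "squeeze": 40
}}

```text
t: 12.8
position: [384.6, -194.8, 136.5]
eef_rot: [0.0, 0.645, 0.765, -0.0]
contact_force: [-3.6, 1.7, 9.1]
gripper_width: 0.168
```

Request:
{"fn": "drive_tool", "kwargs": {
  "motion": "0 0 0 0 0 0 30;0 0 -0.2 0 0 0 30;0 0 -0.06 0 0 0 30;0 0 0 0 0 0 0;0 0 0 0 0 0 0",
  "squeeze": 40
}}

```text
t: 13.3
position: [384.4, -194.5, 127.7]
eef_rot: [-0.0, 0.644, 0.765, 0.0]
contact_force: [0.7, 0.0, -4.2]
gripper_width: 0.17
```

Request:
{"fn": "drive_tool", "kwargs": {
  "motion": "0 0 0 0 0 0 0;0 0 0 0 0 0 0;0 0 0 0 0 0 0"
}}

```text
t: 13.6
position: [384.4, -194.5, 127.8]
eef_rot: [-0.0, 0.645, 0.765, 0.0]
contact_force: [1.2, 0.9, -3.5]
gripper_width: 0.174
```

Request:
{"fn": "drive_tool", "kwargs": {
  "motion": "0.1 0.017 0 0 0 0 0;0.1 0.017 0 0 0 0 0;0.1 0.017 0 0 0 0 0;0 0 0 0 0 0 0"
}}

```text
t: 14.0
position: [394.0, -193.0, 127.8]
eef_rot: [0.0, 0.644, 0.765, 0.0]
contact_force: [-0.6, -0.3, -4.1]
gripper_width: 0.172
```

Request:
{"fn": "drive_tool", "kwargs": {
  "motion": "0.05 0.009 0 0 0 0 0;0.05 0.009 0 0 0 0 0;0 0 0 0 0 0 0"
}}

```text
t: 14.3
position: [396.6, -192.5, 127.8]
eef_rot: [0.0, 0.645, 0.765, 0.0]
contact_force: [-2.2, -0.1, -3.9]
gripper_width: 0.17
```

Request:
{"fn": "drive_tool", "kwargs": {
  "motion": "0.05 0.009 0 0 0 0 0;0 0 0 0 0 0 0"
}}

```text
t: 14.5
position: [398.1, -192.2, 127.8]
eef_rot: [0.0, 0.645, 0.765, 0.0]
contact_force: [-3.5, -0.5, -3.4]
gripper_width: 0.173
```

Request:
{"fn": "drive_tool", "kwargs": {
  "motion": "0.05 0.009 0 0 0 0 0;0 0 0 0 0 0 0"
}}

```text
t: 14.7
position: [398.3, -192.0, 127.6]
eef_rot: [-0.001, 0.645, 0.764, -0.001]
contact_force: [-11.0, -0.4, 1.3]
gripper_width: 0.171
```

Request:
{"fn": "drive_tool", "kwargs": {
  "motion": "0.05 0.009 0 0 0 0 0;0 0 0 0 0 0 0"
}}

```text
t: 14.9
position: [398.3, -192.0, 127.5]
eef_rot: [-0.002, 0.645, 0.764, -0.002]
contact_force: [-19.4, -1.8, 13.1]
gripper_width: 0.173
```

Firm contact with the strip. I back off 1 mm and start the slow tip along the arc.

Request:
{"fn": "drive_tool", "kwargs": {
  "motion": "-0.03 -0.005 0 0 0 0 0;0.03 0.005 0.139 0 0 0 0;0.033 0.006 0.139 0 0 0 0;0.036 0.006 0.139 0 0 0 0;0.039 0.007 0.139 0 0 0 0"
}}

```text
t: 15.4
position: [402.0, -191.2, 144.0]
eef_rot: [-0.002, 0.645, 0.764, -0.001]
contact_force: [-15.9, -1.3, -0.6]
gripper_width: 0.173
```

Request:
{"fn": "drive_tool", "kwargs": {
  "motion": "0.042 0.007 0.139 0 0 0 0;0.045 0.008 0.135 0 0 0 0;0.047 0.008 0.135 0 0 0 0;0.049 0.009 0.135 0 0 0 0;0.051 0.009 0.134 0 0 0 0"
}}

```text
t: 15.9
position: [408.3, -190.2, 164.3]
eef_rot: [-0.002, 0.645, 0.764, -0.002]
contact_force: [-20.0, -2.4, 3.2]
gripper_width: 0.17
```

Request:
{"fn": "drive_tool", "kwargs": {
  "motion": "0.045 0.008 0.131 0 0 0 0;0.053 0.009 0.131 0 0 0 0;0.056 0.009 0.13 0 0 0 0;0.059 0.01 0.13 0 0 0 0;0.061 0.01 0.128 0 0 0 0"
}}

```text
t: 16.4
position: [416.4, -188.9, 183.8]
eef_rot: [-0.002, 0.645, 0.764, -0.002]
contact_force: [-20.7, -1.8, 5.0]
gripper_width: 0.172
```

Request:
{"fn": "drive_tool", "kwargs": {
  "motion": "0.064 0.011 0.127 0 0 0 0;0.035 0.006 0.062 0 0 0 0;0.036 0.006 0.062 0 0 0 0;0.036 0.006 0.061 0 0 0 0;0.036 0.006 0.061 0 0 0 0"
}}

```text
t: 16.9
position: [422.1, -188.0, 194.9]
eef_rot: [-0.003, 0.645, 0.764, -0.003]
contact_force: [-25.0, -3.5, 9.6]
gripper_width: 0.17
```

```bash
cat > ck.py <<'E'
from lk import *
import sys
st=robot.read_state();r=torack(st["position"]);print(st["t"],st["position"],r,st["contact_force"],st["torque"],"theta",np.arcsin((r[2]+19)/215.5)-.2056)
s=robot.snapshot("scene");f=s["frame"];W=torack(cloud(s))
for q in("tall_tin_mid","short_tin_a_mid"):
    for d in robot.landmark_of(s,q)[:4]:
        c,rr=np.array(d["pixel"]).round().astype(int);print(q,round(d["p"],2),[c,rr],W[rr,c])
if len(sys.argv)>1: cv2.imwrite(f"pics/{sys.argv[1]}.png",cv2.resize(f[60:300,200:500],(750,600)))
E
python3 ck.py
```

```text
16.9 [ 422.1 -188.   194.9] [-105.1   -0.3   91.9] [-25.   -3.5   9.6] [-0.6  5.7  0.1] theta 0.33477582183740096
tall_tin_mid 0.92 [np.int64(312), np.int64(150)] [67.  14.9 64. ]
tall_tin_mid 0.18 [np.int64(281), np.int64(141)] [196.9 -39.4 -64.9]
short_tin_a_mid 0.64 [np.int64(334), np.int64(164)] [ 2.9 26.1 83.4]
```

Request:
{"fn": "drive_tool", "kwargs": {
  "motion": "0 0 0.065 0 0 0 0;0.02 0.004 0.06 0 0 0 0;0.036 0.006 0.057 0 0 0 0;0.036 0.006 0.056 0 0 0 0;0.036 0.006 0.056 0 0 0 0"
}}

```text
t: 17.55
position: [427.2, -187.1, 203.9]
eef_rot: [-0.002, 0.645, 0.764, -0.002]
contact_force: [-17.9, -1.0, 5.5]
gripper_width: 0.17
```

```bash
python3 ck.py
```

```text
17.55 [ 427.2 -187.1  203.9] [-99.9  -0.3 100.9] [-17.9  -1.    5.5] [-0.4  4.2  0.1] theta 0.38466089393867187
tall_tin_mid 0.79 [np.int64(312), np.int64(152)] [ 39.9  55.9 121.9]
tall_tin_mid 0.29 [np.int64(186), np.int64(229)] [194.6 290.8 -56.2]
tall_tin_mid 0.26 [np.int64(279), np.int64(144)] [193.5 -27.6 -62.6]
short_tin_a_mid 0.79 [np.int64(336), np.int64(160)] [ 5.1 16.8 85.4]
```

Request:
{"fn": "drive_tool", "kwargs": {
  "motion": "0.037 0.006 0.058 0 0 0 0;0.038 0.006 0.058 0 0 0 0;0.04 0.007 0.058 0 0 0 0;0 0 0 0 0 0 0;0 0 0 0 0 0 0"
}}

```text
t: 18.2
position: [430.4, -186.7, 209.2]
eef_rot: [-0.002, 0.645, 0.764, -0.002]
contact_force: [-20.1, -1.4, 9.4]
gripper_width: 0.171
```

```bash
python3 ck.py
```

```text
18.2 [ 430.4 -186.7  209.2] [-96.7  -0.4 106.2] [-20.1  -1.4   9.4] [-0.4  4.4 -0. ] theta 0.4144560114533895
tall_tin_mid 0.6 [np.int64(303), np.int64(145)] [92.4 13.3 58.3]
short_tin_a_mid 0.56 [np.int64(336), np.int64(159)] [ 5.9 16.2 87.5]
```

Request:
{"fn": "drive_tool", "kwargs": {
  "motion": "0 0 0 0 0 0 0;0 0 0 0 0 0 0;0 0 0 0 0 0 0;0 0 0 0 0 0 0;0 0 0 0 0 0 0"
}}

```text
t: 18.85
position: [430.4, -186.7, 209.2]
eef_rot: [-0.002, 0.645, 0.764, -0.002]
contact_force: [-20.9, -0.8, 9.2]
gripper_width: 0.167
```

Request:
{"fn": "drive_tool", "kwargs": {
  "motion": "0 0 0 0 0 0 0;0 0 0 0 0 0 0;0 0 0 0 0 0 0;0 0 0 0 0 0 0;0 0 0 0 0 0 0"
}}

```text
t: 19.35
position: [430.4, -186.6, 209.2]
eef_rot: [-0.002, 0.645, 0.764, -0.002]
contact_force: [-20.3, -2.7, 8.9]
gripper_width: 0.169
```

```bash
python3 ck.py i
```

```text
19.35 [ 430.4 -186.6  209.2] [-96.7  -0.4 106.2] [-20.3  -2.7   8.9] [-0.4  4.4  0. ] theta 0.4142561936694261
tall_tin_mid 0.83 [np.int64(246), np.int64(129)] [259.7  17.8 -15.2]
tall_tin_mid 0.53 [np.int64(283), np.int64(144)] [189.1 -37.9 -69. ]
short_tin_a_mid 0.8 [np.int64(333), np.int64(159)] [10.6 20.1 87.5]
short_tin_a_mid 0.73 [np.int64(327), np.int64(133)] [ 47.3  -2.8 119.4]
short_tin_a_mid 0.3 [np.int64(203), np.int64(363)] [ -27.   469.  -102.6]
```

View pics/i.png

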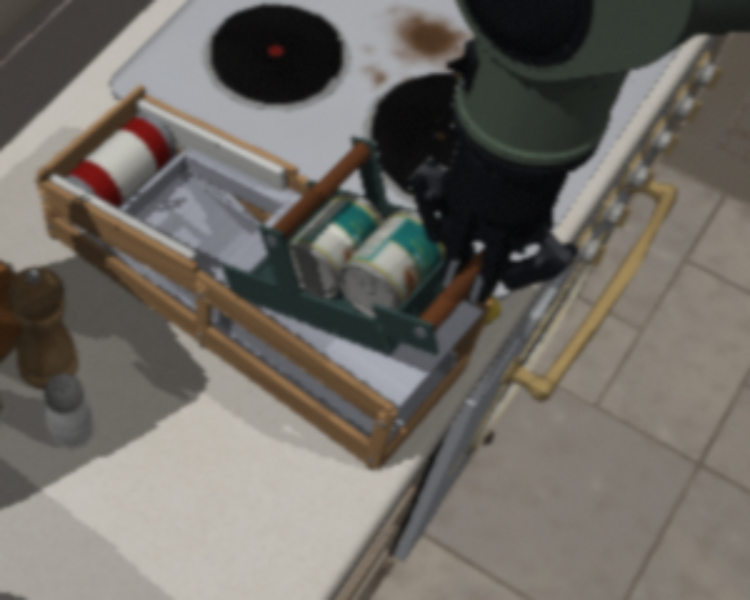

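The picture shows the tall tin lodged in the pocket, around (120,160), and both short tins still in the caddy. I continue towards 0.5 rad.

Request:
{"fn": "drive_tool", "kwargs": {
  "motion": "0.02 0.003 0.06 0 0 0 0;0.042 0.007 0.058 0 0 0 0;0.042 0.007 0.057 0 0 0 0;0.043 0.007 0.057 0 0 0 0;0.044 0.008 0.056 0 0 0 0"
}}

```text
t: 20.0
position: [436.2, -185.7, 217.9]
eef_rot: [-0.002, 0.645, 0.764, -0.002]
contact_force: [-21.2, -1.7, 9.8]
gripper_width: 0.164
```

Request:
{"fn": "drive_tool", "kwargs": {
  "motion": "0.044 0.008 0.056 0 0 0 0;0.045 0.008 0.055 0 0 0 0;0.045 0.008 0.055 0 0 0 0;0 0 0 0 0 0 0;0 0 0 0 0 0 0"
}}

```text
t: 20.5
position: [439.9, -185.1, 222.9]
eef_rot: [-0.002, 0.645, 0.764, -0.002]
contact_force: [-22.9, -2.1, 12.8]
gripper_width: 0.171
```

```bash
python3 ck.py
```

```text
20.5 [ 439.9 -185.1  222.9] [-87.   -0.5 119.9] [-22.9  -2.1  12.8] [-0.4  5.2  0.1] theta 0.4948814591319658
tall_tin_mid 0.76 [np.int64(246), np.int64(127)] [260.5  16.5  -9.8]
short_tin_a_mid 0.96 [np.int64(333), np.int64(159)] [ 9.3 22.4 91.1]
```

Request:
{"fn": "drive_tool", "kwargs": {
  "motion": "0.04 0.007 0.056 0 0 0 0;0.042 0.007 0.055 0 0 0 0;0 0 0 0 0 0 0;0 0 0 0 0 0 0;0 0 0 0 0 0 0"
}}

```text
t: 21.15
position: [442.5, -184.7, 226.3]
eef_rot: [-0.002, 0.645, 0.764, -0.002]
contact_force: [-22.0, -2.4, 12.5]
gripper_width: 0.172
```

Request:
{"fn": "drive_tool", "kwargs": {
  "motion": "0 0 0 0 0 0 0;0 0 0 0 0 0 0;0 0 0 0 0 0 0;0 0 0 0 0 0 0;0 0 0 0 0 0 0"
}}

```text
t: 21.65
position: [442.5, -184.7, 226.3]
eef_rot: [-0.002, 0.645, 0.764, -0.002]
contact_force: [-22.5, -1.6, 13.3]
gripper_width: 0.169
```

```bash
python3 ck.py j1
```

```text
21.65 [ 442.5 -184.7  226.3] [-84.5  -0.5 123.3] [-22.5  -1.6  13.3] [-0.4  5.1  0. ] theta 0.5154629833973182
tall_tin_mid 0.78 [np.int64(246), np.int64(128)] [260.   17.2 -12.4]
tall_tin_mid 0.26 [np.int64(364), np.int64(150)] [-35.3 -13.5 123.1]
short_tin_a_mid 0.89 [np.int64(330), np.int64(158)] [14.2 26.5 94.3]
short_tin_a_mid 0.43 [np.int64(342), np.int64(145)] [ 15.6 -16.2  93.7]
```

Request:
{"fn": "drive_tool", "kwargs": {
  "motion": "0.042 0.007 0.055 0 0 0 0;0 0 0 0 0 0 0;0 0 0 0 0 0 0;0 0 0 0 0 0 0;0 0 0 0 0 0 0"
}}

```text
t: 22.3
position: [444.0, -184.4, 228.0]
eef_rot: [-0.002, 0.645, 0.764, -0.002]
contact_force: [-21.1, -2.0, 13.1]
gripper_width: 0.167
```

```bash
python3 ck.py j
```

```text
22.3 [ 444.  -184.4  228. ] [-82.9  -0.5 125. ] [-21.1  -2.   13.1] [-0.4  4.8 -0. ] theta 0.5263794765946902
tall_tin_mid 0.74 [np.int64(247), np.int64(127)] [259.7  13.9 -11.5]
short_tin_a_mid 0.64 [np.int64(310), np.int64(150)] [ 47.2  52.6 118.8]
short_tin_a_mid 0.49 [np.int64(188), np.int64(225)] [187.4 286.7 -34.2]
```

View pics/j.png

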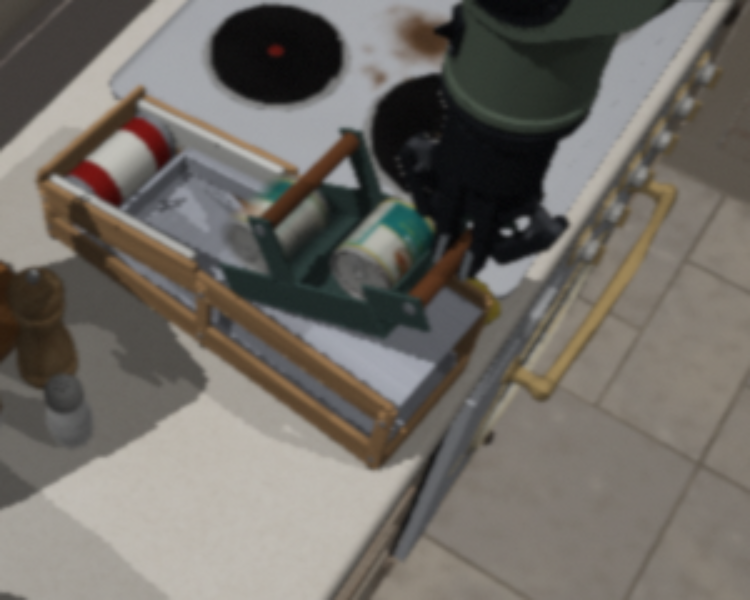

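The first short tin is rolling out, blurred at (270,220), and the second is still held at (380,240). I dwell, then go on.

Request:
{"fn": "drive_tool", "kwargs": {
  "motion": "0 0 0 0 0 0 0;0 0 0 0 0 0 0;0 0 0 0 0 0 0;0 0 0 0 0 0 0;0 0 0 0 0 0 0"
}}

```text
t: 22.95
position: [444.0, -184.4, 228.0]
eef_rot: [-0.002, 0.645, 0.764, -0.002]
contact_force: [-21.4, -1.4, 12.9]
gripper_width: 0.171
```

Request:
{"fn": "drive_tool", "kwargs": {
  "motion": "0 0 0 0 0 0 0;0 0 0 0 0 0 0;0 0 0 0 0 0 0;0 0 0 0 0 0 0;0 0 0 0 0 0 0"
}}

```text
t: 23.45
position: [444.0, -184.4, 228.0]
eef_rot: [-0.002, 0.645, 0.764, -0.002]
contact_force: [-22.1, -2.5, 12.9]
gripper_width: 0.168
```

```bash
python3 ck.py k1
```

```text
23.45 [ 444.  -184.4  228. ] [-82.9  -0.5 125. ] [-22.1  -2.5  12.9] [-0.4  4.7  0. ] theta 0.5262362508199465
tall_tin_mid 0.68 [np.int64(247), np.int64(127)] [260.8  12.8 -13.4]
short_tin_a_mid 0.71 [np.int64(360), np.int64(216)] [-91.3  45.3   2. ]
short_tin_a_mid 0.61 [np.int64(204), np.int64(364)] [ -29.7  469.1 -103.5]
```

Request:
{"fn": "drive_tool", "kwargs": {
  "motion": "0.043 0.007 0.055 0 0 0 0;0.046 0.008 0.053 0 0 0 0;0.047 0.008 0.053 0 0 0 0;0.047 0.008 0.052 0 0 0 0;0.048 0.008 0.052 0 0 0 0"
}}

```text
t: 24.1
position: [450.8, -183.3, 236.1]
eef_rot: [-0.002, 0.645, 0.764, -0.002]
contact_force: [-23.1, -1.6, 16.4]
gripper_width: 0.168
```

Request:
{"fn": "drive_tool", "kwargs": {
  "motion": "0.04 0.007 0.052 0 0 0 0;0.049 0.008 0.051 0 0 0 0;0 0 0 0 0 0 0;0 0 0 0 0 0 0;0 0 0 0 0 0 0"
}}

```text
t: 24.6
position: [453.6, -182.9, 239.2]
eef_rot: [-0.002, 0.645, 0.764, -0.002]
contact_force: [-23.2, -1.4, 17.8]
gripper_width: 0.174
```

```bash
python3 ck.py k2
```

```text
24.6 [ 453.6 -182.9  239.2] [-73.1  -0.6 136.2] [-23.2  -1.4  17.8] [-0.4  5.2  0.1] theta 0.5987479924217419
tall_tin_mid 0.96 [np.int64(246), np.int64(128)] [259.3  17.9 -11.2]
short_tin_a_mid 0.56 [np.int64(363), np.int64(216)] [-95.7  39.9  -0.4]
```

Request:
{"fn": "drive_tool", "kwargs": {
  "motion": "0.045 0.008 0.05 0 0 0 0;0.049 0.008 0.05 0 0 0 0;0 0 0 0 0 0 0;0 0 0 0 0 0 0;0 0 0 0 0 0 0"
}}

```text
t: 25.25
position: [456.5, -182.4, 242.3]
eef_rot: [-0.002, 0.645, 0.764, -0.002]
contact_force: [-23.0, -1.1, 17.9]
gripper_width: 0.169
```

Request:
{"fn": "drive_tool", "kwargs": {
  "motion": "0.045 0.008 0.05 0 0 0 0;0 0 0 0 0 0 0;0 0 0 0 0 0 0;0 0 0 0 0 0 0;0 0 0 0 0 0 0"
}}

```text
t: 25.75
position: [458.2, -182.2, 244.2]
eef_rot: [-0.001, 0.645, 0.764, -0.002]
contact_force: [-22.9, -1.9, 22.4]
gripper_width: 0.167
```

Request:
{"fn": "drive_tool", "kwargs": {
  "motion": "0 0 0 0 0 0 0;0 0 0 0 0 0 0;0 0 0 0 0 0 0;0 0 0 0 0 0 0;0 0 0 0 0 0 0"
}}

```text
t: 26.25
position: [458.2, -182.2, 244.2]
eef_rot: [-0.001, 0.645, 0.764, -0.002]
contact_force: [-23.6, -0.7, 23.1]
gripper_width: 0.173
```

```bash
python3 ck.py l
```

```text
26.25 [ 458.2 -182.2  244.2] [-68.5  -0.7 141.2] [-23.6  -0.7  23.1] [-0.2  5.   0. ] theta 0.6323345603353905
tall_tin_mid 0.72 [np.int64(246), np.int64(128)] [261.   16.3 -14. ]
short_tin_a_mid 0.7 [np.int64(280), np.int64(142)] [195.2 -33.4 -61.7]
short_tin_a_mid 0.47 [np.int64(360), np.int64(218)] [-94.   48.9   1.2]
```

View pics/l.png

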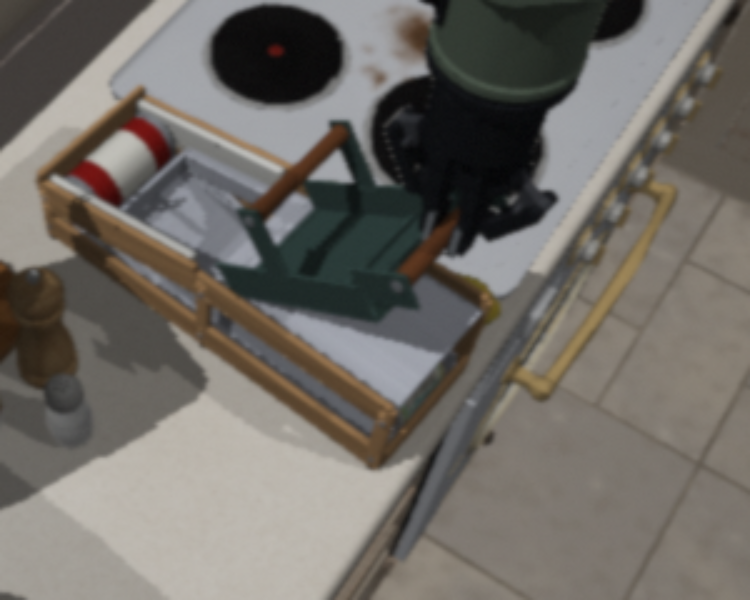

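The caddy is empty. The tall tin is still in the pocket at (120,160), one short tin shows at the lane's rear end at (430,390), and the opening is clear. Before lowering I measure the caddy's pose, because the contact force rose on the arc.

```bash
cat > cp.py <<'E'
from lk import *
from scipy import ndimage
st=robot.read_state();print(st["t"],torack(st["position"]),st["contact_force"])
for n in("scene","top"):
    s=robot.snapshot(n);f=cv2.cvtColor(s["frame"],cv2.COLOR_BGR2HSV);q=torack(cloud(s))
    k=(f[...,0]<14)&(f[...,1]>110)&(abs(q[...,1])<66)&(q[...,2]>25)&(q[...,0]<160)&(q[...,0]>-180)
    L,m=ndimage.label(k,np.ones((3,3)))
    for i in range(1,m+1):
        P=q[L==i]
        if len(P)>40: print(n,"dowel",len(P),P.mean(0),P.min(0),P.max(0))
    g=(f[...,0]>65)&(f[...,0]<100)&(f[...,1]>60)&(f[...,2]<110)&(abs(q[...,1])<70)&(q[...,2]>-4)&(q[...,0]>-120)&(q[...,0]<130)&(q[...,2]<190)
    P=q[g]
    print("green",len(P),"front pts",P[np.argsort(-P[:,0])[5:8]],"low pts",P[np.argsort(P[:,2])[5:8]])
    # floor plane, centre strip
    c=P[(abs(P[:,1])<45)]
    h,_=np.histogram(c[:,0],20);A=np.polyfit(c[:,0],c[:,2],1);r=c[:,2]-np.polyval(A,c[:,0]);c=c[abs(r)<8];A=np.polyfit(c[:,0],c[:,2],1)
    print("floor slope rad",np.arctan(A[0]),"z at u=60,70,78,85",np.polyval(A,[60,70,78,85]),"std",r.std(),"u range",c[:,0].min(),c[:,0].max())
E
python3 cp.py
```

```text
26.4 [-68.5  -0.7 141.2] [-24.   -0.8  22.1]
scene dowel 281 [ 63.2   0.4 126.1] [ 57.  -57.1 118.9] [ 72.2  57.4 130.1]
scene dowel 233 [-69.4  22.2 162.5] [-77.9 -19.5 117.1] [-50.3  56.  168.5]
green 2736 front pts [[ 87.3 -57.5  36.7]
 [ 87.   62.8  34.8]
 [ 86.7  63.   31.6]] low pts [[ 71.5  -0.9   7.4]
 [ 74.9 -27.2   7.5]
 [ 72.9 -50.6   8.2]]
floor slope rad -0.6194633472883057 z at u=60,70,78,85 [18.2 11.1  5.3  0.4] std 9.854650214766602 u range -33.0547313789832 76.319139885257
top dowel 266 [ 66.4   0.2 124.6] [ 59.7 -56.  118.6] [ 74.6  58.1 129.9]
top dowel 115 [-67.5  37.5 162.4] [-74.4  15.5 155.9] [-60.2  58.4 167.2]
green 91 front pts [[ 74.8 -12.2   7.8]
 [ 74.4 -42.2   7.9]
 [ 74.3 -28.4   8.3]] low pts [[ 72.2 -11.6   7.7]
 [ 74.8 -12.2   7.8]
 [ 74.4 -42.2   7.9]]
floor slope rad -0.6198663571021816 z at u=60,70,78,85 [18.5 11.3  5.6  0.6] std 2.119042207918679 u range -54.25771640311866 75.41808025311694
```

Request:
{"fn": "drive_tool", "kwargs": {
  "motion": "-0.13 -0.022 -0.04 0 0 0 0;-0.11 -0.019 -0.115 0 0 0 0;-0.11 -0.019 -0.12 0 0 0 0;-0.1 -0.018 -0.12 0 0 0 0;-0.1 -0.017 -0.12 0 0 0 0"
}}

```text
t: 27.0
position: [443.4, -184.7, 228.5]
eef_rot: [0.0, 0.645, 0.765, -0.0]
contact_force: [-7.0, -1.1, 5.2]
gripper_width: 0.167
```

Request:
{"fn": "drive_tool", "kwargs": {
  "motion": "-0.1 -0.017 -0.11 0 0 0 0;-0.1 -0.017 -0.11 0 0 0 0;-0.097 -0.017 -0.112 0 0 0 0;-0.094 -0.016 -0.113 0 0 0 0;-0.092 -0.016 -0.114 0 0 0 0"
}}

```text
t: 27.5
position: [429.6, -186.9, 211.4]
eef_rot: [0.0, 0.644, 0.765, 0.0]
contact_force: [0.1, 0.6, 1.0]
gripper_width: 0.169
```

Request:
{"fn": "drive_tool", "kwargs": {
  "motion": "-0.09 -0.015 -0.118 0 0 0 0;-0.087 -0.015 -0.12 0 0 0 0;-0.085 -0.015 -0.12 0 0 0 0;-0.082 -0.014 -0.122 0 0 0 0;-0.08 -0.014 -0.123 0 0 0 0"
}}

```text
t: 28.0
position: [416.2, -189.2, 193.1]
eef_rot: [-0.0, 0.645, 0.765, -0.0]
contact_force: [2.0, 0.7, -2.0]
gripper_width: 0.171
```

```bash
python3 cp.py
```

```text
28.0 [-111.1   -0.5   90.1] [ 2.   0.7 -2. ]
scene dowel 297 [ 26.9  -0.2 116.1] [ 20.4 -58.6  29. ] [ 69.8  55.4 120.7]
scene dowel 230 [-112.5   22.1  112.4] [-120.3  -20.4  105.3] [-104.8   55.9  117.6]
green 3328 front pts [[ 77.  -58.8  36.7]
 [ 76.6 -59.5  29.2]
 [ 76.   62.2  29.4]] low pts [[68.5 13.7  6.5]
 [70.2 22.3  6.5]
 [73.5 35.9  6.6]]
floor slope rad -0.32910156237168176 z at u=60,70,78,85 [9.  5.6 2.9 0.5] std 10.752191853470388 u range -86.84991355596449 74.19234901391268
top dowel 281 [ 29.3   0.2 115.3] [ 22.2 -56.8 108.7] [ 37.2  59.2 121.5]
top dowel 103 [-110.4   38.9  110.1] [-117.6   18.6  103.4] [-103.1   59.   114.6]
green 110 front pts [[ 71.6  12.9   6.7]
 [ 70.9  34.6   3.6]
 [ 70.9 -57.9  37.1]] low pts [[ 61.4 -53.1   7. ]
 [ 74.6 -42.3   7. ]
 [ 67.2  33.    7.1]]
floor slope rad -0.29767679432732125 z at u=60,70,78,85 [9.6 6.6 4.1 2. ] std 1.8823592918899283 u range -69.82755638039787 74.5888436762735
```

Request:
{"fn": "drive_tool", "kwargs": {
  "motion": "-0.075 -0.013 -0.126 0 0 0 0;-0.073 -0.013 -0.127 0 0 0 0;-0.072 -0.012 -0.128 0 0 0 0;-0.07 -0.012 -0.129 0 0 0 0;-0.068 -0.012 -0.13 0 0 0 0"
}}

```text
t: 28.6
position: [405.6, -191.0, 173.8]
eef_rot: [0.0, 0.645, 0.765, 0.0]
contact_force: [1.8, 0.3, -0.9]
gripper_width: 0.17
```

Request:
{"fn": "drive_tool", "kwargs": {
  "motion": "-0.065 -0.011 -0.133 0 0 0 0;-0.062 -0.01 -0.133 0 0 0 0;-0.06 -0.01 -0.134 0 0 0 0;-0.057 -0.01 -0.134 0 0 0 0;-0.055 -0.01 -0.134 0 0 0 0"
}}

```text
t: 29.1
position: [396.7, -192.5, 153.8]
eef_rot: [0.0, 0.644, 0.765, 0.0]
contact_force: [2.3, 0.3, -0.4]
gripper_width: 0.173
```

Request:
{"fn": "drive_tool", "kwargs": {
  "motion": "-0.055 -0.009 -0.135 0 0 0 0;-0.055 -0.009 -0.135 0 0 0 0;-0.055 -0.009 -0.13 0 0 0 0;-0.05 -0.009 -0.13 0 0 0 0;-0.05 -0.009 -0.1 0 0 0 0"
}}

```text
t: 29.6
position: [388.7, -193.9, 134.9]
eef_rot: [-0.0, 0.645, 0.765, -0.0]
contact_force: [1.9, 0.3, 5.1]
gripper_width: 0.167
```

```bash
python3 cp.py
```

```text
29.6 [-139.    -0.4   31.9] [1.9 0.3 5.1]
scene dowel 307 [-8.7 -0.2 97.6] [-15.8 -59.2  27.1] [ 23.1  56.  102.3]
scene dowel 213 [-139.6   17.7   52.1] [-146.4  -28.1   46.6] [-132.9   56.5   59.7]
green 3365 front pts [[ 66.7 -46.6   6.3]
 [ 66.7 -13.1   6.5]
 [ 66.7   1.5   6.7]] low pts [[-78.3 -29.7   0.6]
 [-79.8  -0.9   0.6]
 [-21.2 -53.9   0.7]]
floor slope rad 0.0013846647594723492 z at u=60,70,78,85 [5.6 5.7 5.7 5.7] std 7.426519075120166 u range -93.88819942726252 67.29693864092371
top dowel 273 [-5.6 -0.1 96.6] [-13.1 -56.7  89.6] [  2.5  58.1 103.8]
top dowel 79 [-138.5   39.7   50.4] [-145.1   20.7   42.7] [-132.3   58.1   55.6]
green 49 front pts [[ 67.8  -8.3   4.9]
 [ 67.5 -52.    5.4]
 [ 66.5 -57.8  32.4]] low pts [[ 69.1 -20.2   0.6]
 [-53.9 -44.8   1.1]
 [ 14.9 -13.7   1.4]]
floor slope rad -9.694797184034989e-05 z at u=60,70,78,85 [3.8 3.8 3.8 3.8] std 7.1220849513579 u range -94.81508650576808 69.06716821950462
```

The caddy is level on the shelf (floor slope 0.001 rad, origin about 7 mm nearer the robot than the shelf centre). Releasing and withdrawing upwards.

Request:
{"fn": "drive_tool", "kwargs": {
  "motion": "0 0 0 0 0 0 24;0 0 0 0 0 0 34;0 0 0 0 0 0 34;0 0 0 0 0 0 34;0 0 0.1 0 0 0 34"
}}

```text
t: 30.2
position: [388.6, -193.8, 138.1]
eef_rot: [-0.0, 0.645, 0.765, -0.0]
contact_force: [-0.5, 0.1, -0.4]
gripper_width: 0.398
```

Request:
{"fn": "drive_tool", "kwargs": {
  "motion": "0 0 0.3 0 0 0 34;0 0 0.6 0 0 0 34;0 0 0.9 0 0 0 34;0 0 0.9 0 0 0 34;0 0 0.9 0 0 0 34"
}}

```text
t: 30.7
position: [388.7, -193.6, 248.0]
eef_rot: [0.0, 0.644, 0.765, 0.0]
contact_force: [0.9, 0.0, -0.5]
gripper_width: 0.397
```

Request:
{"fn": "drive_tool", "kwargs": {
  "motion": "0 -0.6 0.3 0 0 0 60;0 -0.9 0.3 0 0 0 85;0 -0.9 0 0 0 0 85;0 -0.9 0 0 0 0 85;0 -0.9 0 0 0 0 85"
}}

```text
t: 31.2
position: [388.6, -320.9, 265.2]
eef_rot: [0.0, 0.644, 0.765, 0.0]
contact_force: [1.3, 0.8, -0.6]
gripper_width: 0.997
```

Request:
{"fn": "drive_tool", "kwargs": {
  "motion": "0 -0.9 0 0 0 0 85;0 -0.5 0 0 0 0 85;0 0 0 0 0 0 85;0 0 0 0 0 0 85"
}}

```text
t: 31.6
position: [388.9, -361.0, 264.4]
eef_rot: [-0.0, 0.644, 0.765, 0.0]
contact_force: [0.9, 0.5, 0.0]
gripper_width: 0.996
```

```bash
python3 cp.py; python3 ck.py; python3 - <<'E'
from lk import *
s=robot.snapshot("scene");t=robot.snapshot("top")
a=cv2.resize(s["frame"][60:360,120:500],(500,395),interpolation=cv2.INTER_CUBIC);b=cv2.resize(t["frame"][100:310,160:420],(300,242),interpolation=cv2.INTER_CUBIC)
cv2.imwrite("pics/z.png",np.hstack([a,cv2.copyMakeBorder(b,0,153,0,0,0)]))
for q in["honey_jar","pepper_mill","salt_shaker","green_cup","lemon","teaspoon"]:
    W=cloud(t);d=robot.landmark_of(t,q)
    if d: c,r=np.array(d[0]["pixel"]).round().astype(int);print(q,d[0]["p"],d[0]["pixel"],W[r,c])
# points within lane under shelf, seen by either camera
for n,S in(("scene",s),("top",t)):
    q=torack(cloud(S));k=(abs(q[...,1])<50)&(q[...,2]<-5)&(q[...,2]>-85)&(q[...,0]<75)&(q[...,0]>-110);hs=cv2.cvtColor(S["frame"],cv2.COLOR_BGR2HSV)
    g=k&(hs[...,0]>60)&(hs[...,0]<100)&(hs[...,1]>60);print(n,k.sum(),g.sum(),q[g].mean(0) if g.any() else "", q[g].min(0) if g.any() else "",q[g].max(0) if g.any() else "")
E
```

```text
31.6 [-167.2 -165.2  161.4] [0.9 0.5 0. ]
scene dowel 320 [-9.1  0.8 97.4] [-16.1 -59.3  27. ] [ 23.2  57.  102.1]
scene dowel 319 [-140.8   -1.    52. ] [-148.1  -60.5   32.7] [-130.5   58.    56.3]
green 3728 front pts [[65.5 28.   5.4]
 [65.5 10.   5.3]
 [65.5 20.9  5.4]] low pts [[ 46.6 -24.9   0.6]
 [  5.7 -45.4   0.6]
 [ 35.2   8.5   0.8]]
floor slope rad -0.0006670402927180813 z at u=60,70,78,85 [5.5 5.5 5.5 5.5] std 5.16542966667834 u range -102.78779937181659 66.23388264616554
top dowel 276 [-5.9  0.3 96.5] [-13.  -57.8  90.2] [  1.9  58.5 102.2]
top dowel 246 [-138.6    0.    50.6] [-145.3  -57.4   42.9] [-131.2   58.6   57.3]
green 60 front pts [[ 67.3 -51.8   6.4]
 [ 67.1 -37.9   7.2]
 [ 66.7  47.    9.8]] low pts [[ 68.7 -50.3   0.8]
 [ 14.6 -57.4   1.1]
 [ 15.1 -54.8   1.1]]
floor slope rad -0.02807730403432177 z at u=60,70,78,85 [2.4 2.1 1.9 1.7] std 6.513661813561252 u range -64.41018895480633 68.66390692409293
31.7 [ 389.1 -360.8  264.5] [-167.  -164.9  161.5] [-0.1  0.3  0.2] [-0.  0. -0.] theta 0.7874710163019182
tall_tin_mid 0.85 [np.int64(248), np.int64(130)] [254.7  16.3 -16.5]
tall_tin_mid 0.31 [np.int64(282), np.int64(143)] [192.7 -38.3 -68.4]
short_tin_a_mid 0.71 [np.int64(178), np.int64(322)] [ 69.1 444.5 -94.2]
short_tin_a_mid 0.42 [np.int64(360), np.int64(215)] [-96.8  62.4  35.9]
short_tin_a_mid 0.23 [np.int64(282), np.int64(142)] [193.3 -38.9 -65.4]
honey_jar 0.53 [232.9, 169.1] [665.3 127.2 112.7]
pepper_mill 0.62 [265.5, 165.3] [672.7  38.  119.1]
salt_shaker 0.61 [258.2, 190.9] [611.6  62.9  70.7]
green_cup 0.74 [183.8, 225.3] [528.6 280.1  10.5]
lemon 0.89 [382.7, 233.7] [ 485.9 -279.    56.6]
teaspoon 0.6 [184.6, 264.4] [417.5 278.9  -1.5]
scene 414 0   
top 47 0
```

View pics/z.png

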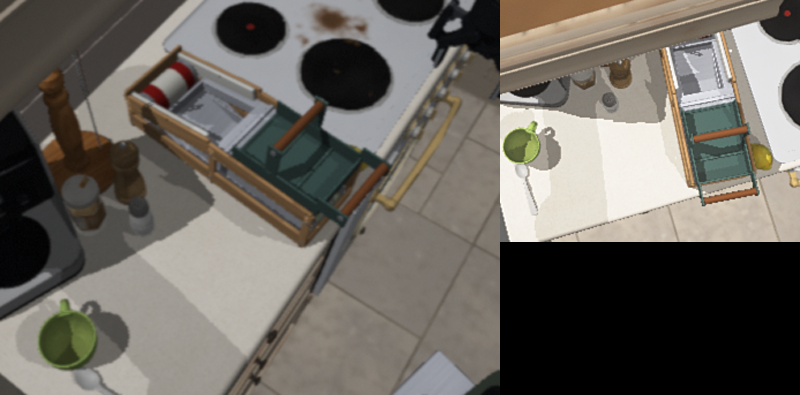

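```bash
python3 - <<'E'
from lk import *
s=robot.snapshot("scene");q=torack(cloud(s))
k=(abs(q[...,1])<46)&(q[...,2]<-10)&(q[...,2]>-95)&(q[...,0]<80)&(q[...,0]>-103)
h,e=np.histogram(q[k][:,0],bins=range(-110,90,20));print(h,[q[k&(q[...,0]>a)&(q[...,0]<a+20)][:,2].max(initial=-999).round() for a in e[:-1]])
f=s["frame"][130:260,260:430].copy();f=np.clip(f.astype(float)*1.6,0,255).astype('uint8')
cv2.imwrite("pics/y.png",cv2.resize(f,(780,596),interpolation=cv2.INTER_CUBIC))
E
```

```text
[139   0   0   0   0   0   0   0   0] [np.float64(-46.0), np.float64(-999.0), np.float64(-999.0), np.float64(-999.0), np.float64(-999.0), np.float64(-999.0), np.float64(-999.0), np.float64(-999.0), np.float64(-999.0)]
```

View pics/y.png

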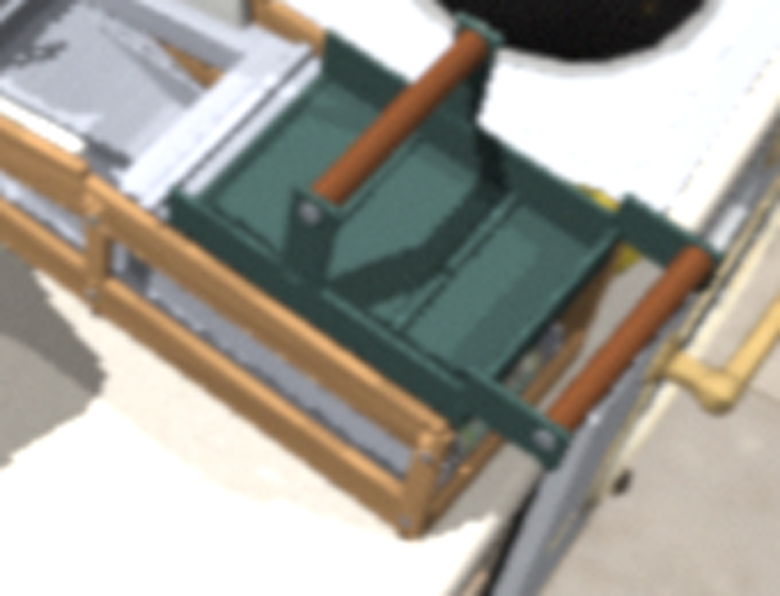

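The caddy sits empty and level behind the strip, the opening is clear, and a short tin shows at the lane's rear stop, around (500,400). Handing in.

```bash
python3 -c "
from cell import robot
print(robot.read_state()['t']);print(robot.close_job())"
```

```text
32.3
the job is handed in; nothing more can be done
None
```

The tins are away and the job is handed in at 32.3 s of the 61 s allowed. I carried the loaded caddy by its top handle, set it level on the feed shelf with all three tins inside, and let go. I then took it by the rear bar, slid it forward to the stop strip and tipped it in slow steps to about 0.63 rad. It was empty by then, so I did not go on to 0.78 rad. I lowered it level, let go and withdrew.

**What the last checks showed:**
- **Caddy:** it is empty and level, with its origin about 7 mm nearer the robot than the shelf centre.
- **Tall tin:** it lies across the pocket at the far end.
- **Short tins:** the track opening is clear and one short tin shows at the lane's stop. I could not see the second one, which should be behind it under the shelf.
- **Other things:** they look unmoved in the pictures. The network positions agree to about 1 cm, except the pepper mill. Its first hit was lower on the mill and its last on the top, so those two can't be compared.

**What went less well:**
- **Slip at the bar:** it moved about 7 mm in the pads during the tip, so the caddy came level with the tool that much higher than planned.
- **Force:** setting the caddy down pressed up to about 32 N, and the tip up to about 33 N against the strip. Both are below the limits.

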